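Click the slotted coupling sleeve onto the gearbox shaft

ROBOT

A 6-joint arm with a two-finger parallel gripper is mounted at the origin on a cart in front of the work surface, level with it; the furniture and walls round the work are solid. World frame = base frame: x ahead of the robot, y to its left, z up, the work surface at z = 0. Lengths are in m, angles in rad, forces in N, time in s.
With the tool pointing down it reaches from about 0.3 to 0.825 m from the base axis. Payload 5.4 kg.
Tool frame: the origin (TCP) lies at the very end of the fingers, on their centre line; the grasp point (between the pads) lies 19 mm behind it; z points along the fingers, x is the direction in which the jaws open and shut, and the axes are right-handed (so a half turn about z gives the same grasp; the last joint's range is limited). The gripper opens to 92 mm and grips with 3 to 60 N. Pads are 20 mm wide; open, the fingers measure 128 mm over their backs; the gripper's body (75 mm by 189 mm) begins 69 mm behind the grasp point.
Start: joints at [1.049, 0.158, 1.597, -0, 1.386, -0.21], TCP at [0.176, 0.547, 0.215] pointing down, gripper open.
Joint ranges: [-2.91, 2.91], [-0.94, 2.29], [0.18, 2.7], [-1.29, 4.43], [0.17, 2.64], [-3, 3]. Speed limits (rad/s): [2.57, 2.57, 3.14, 3.14, 3.14, 3.14].

INTERFACE

Orientations are given as a rotation vector (axis times angle).
In Python, from workcell import bot gives the robot as it stands. Calls block until the motion is done:
- bot.goto(position, orientation): joint-space move of the TCP to a pose.
- bot.line_to(position, rot=None, max_speed=0.15): straight line of the TCP; rot=None keeps the orientation; max_speed is the mean speed in m/s.
- bot.set_joints(angles): joint-space move.
- bot.set_gripper(opening, newtons=None): opening from 0.0 (shut) to 1.0 (fully open); newtons is the grip in N (None keeps the last); returns when the fingers have stopped.
- bot.hold(seconds).
- bot.inverse_kinematics(position, orientation): joint angles nearest the present ones, or None.
- bot.read_camera(name): name is "scene" or "side" or "wrist"; returns a dict with "pixels" (420x560x3 uint8, blue, green, red), "fx", "fy", "cx", "cy" (pixels), "k1" (the pictures are not rectified: a ray, as slopes to the right and down, at radius r is drawn at 1 + k1 r^2 times it, then the intrinsics apply), "R" (3x3) and "t" (3): a world point X has camera coordinates R X + t. Camera axes: x right, y down, z forward; pixel columns grow to the right and rows downward; lengths in m; the calibration is good to about 2 mm. A picture is of the moment at which its call begins. There is no depth.
A pose or a line that the arm cannot do raises bot.MotionError and nothing moves.
- bot.job_done(): hands the job in, once; it reports no verdict.
Readings, each from a call of its own:
- bot.current_clock(): time.
- bot.current_joints(): joint angles.
- bot.current_joint_vel(): joint speeds.
- bot.current_effort(): joint torques, N m.
- bot.current_ee_pos(): TCP position.
- bot.current_tool_rot(): TCP orientation.
- bot.current_contact_force(): force on the tool from outside, world axes, zero at the start.
- bot.current_ft_torque(): the same for the moment, N m.
- bot.current_opening(): opening from 0.0 (shut) to 1.0 (fully open).
Only numpy, scipy, OpenCV 4.12 (cv2) and the standard library are available. Lean on these libraries where they do the work, as an engineer would, in place of code of your own. Each camera call takes 0.05 s, during which the arm holds its last target. There are 200 camera calls.

TASK

Fit the steel coupling sleeve onto the upright output shaft of the small worm gearbox: slide it on slots down, turn it until its slots drop over the shaft's cross pin, then press it home until the sprung balls click in and it sits down on the shaft's shoulder. Feel your way and press gently, never forcing it, let go of it, and leave the other things on the bench alone.

Things in the scene. Friction and masses are not known exactly. Their poses are not given: they have to be found in the camera images.
- sleeve: Bright steel coupling sleeve, a thick round tube 40 mm across, 44 mm high, 0.15 to 0.27 kg, standing upright on the bench to the robot's left, slots down. Origin: centre of its lower, slotted face; z up along the bore. Four slots, 7.5 mm wide and 13 mm deep, cut through the wall from that face along its x and y axes: each quarter turn is alike. Grip it across its 40 mm, 28 to 40 mm above that face, at any heading.
- sleeve_top (a point): Centre of the sleeve's upper face, 44 mm above its lower face; axes as the sleeve's. The bore is 25 mm wide in the slotted lowest 13 mm, then narrows like a funnel within 3 mm to 19.4 mm for the rest (so it slips over the shaft's end when up to about 3 mm off), with an inner groove for the balls 21 mm above the lower face.
- seat (a point): Centre of the upper face of the shoulder on the gearbox's output shaft, where the sleeve's lower face must come to rest; 88 mm above the bench; z up along the shaft, x and y with the gearbox (not with the shaft). The shaft is 18 mm thick and rises 48 mm above this point, its last 4 mm tapered to 11 mm.
- pin_level (a point): Point on the shaft's axis at the top of the cross pin, 11 mm above the shoulder: a sleeve not turned right stands on the pin, 11 mm too high. The pin is 5 mm thick, 33 mm long, level. Its heading is not measured (axes here are the gearbox's): the shaft has stopped anywhere and cannot be turned by hand. The slots drop over the pin when within about 5 degrees of true.
- ball_level (a point): Point on the shaft's axis between its two sprung balls, 21 mm above the shoulder. The balls stand 2.8 mm out of the shaft at right angles to the pin. They meet the sleeve's funnel 9 mm before it is home, give way at about 8 to 15 N of downward push, and snap out into its groove over the last 3 mm, drawing it down with a few newtons.
- gearbox: Small grey cast worm gearbox on a dark steel base plate (136 x 116 mm) fixed to the bench, on the robot's right; 84 mm high without its output shaft, which stands upright in the middle of its top. Origin: centre of the plate's underside, straight below the shaft. Between it and the sleeve stand the bench's vice (up to 0.20 m above the bench) and angle plate (0.18 m): carry the sleeve over them.
- parallel: Ground steel parallel, a flat block 62 x 100 x 16 mm as it lies, between the sleeve and the robot; not needed. Origin: centre of its underside.
- hex_key: Hex key, 51 x 91 x 7 mm, lying on the bench; not needed. Origin: centre of its underside.
- brass_fitting: Brass fitting with a hexagonal foot, 24 x 27 x 40 mm, standing on the bench; not needed. Origin: centre of its underside.
- spanner: Small ring spanner, 186 mm long, lying on the bench; not needed. Origin: centre of its underside.
Not all that is in view belongs to the job. Several things have the shape of the sleeve; the one meant has the colours described above.

How it is judged:
By the outcome, as a careful person would: the job done as asked, in the order asked, and still so for the second after the job is handed in, with the robot touching nothing.
It also fails if it takes over 58 s, if anything falls off the work surface, if the arm or the gripper's body presses on something with over 40 N, if the wrist force passes 120 N, or if a joint passes its speed limit or range.

## Working session

There is one attempt and no reset: what is moved stays moved. The work goes in short steps, each a Python script; the robot and the scene stay as the last script left them, time stands still between calls to the robot, and variables do not carry over. Pictures are saved under pics/ and viewed, about 8 in all and at most 12, crops included, and the job is handed in when it is done.

```bash
mkdir -p pics; ls
cat > h.py <<'E'
import numpy as np, cv2
from workcell import bot
def snap(n,save=None):
    c=bot.read_camera(n)
    if save: cv2.imwrite('pics/'+save,c['pixels'])
    return c
def ray(c,u,v):
    x,y=(u-c['cx'])/c['fx'],(v-c['cy'])/c['fy']
    a,b=x,y
    for _ in range(30):
        s=1+c['k1']*(a*a+b*b); a,b=x/s,y/s
    R=np.array(c['R']); t=np.array(c['t'])
    return -R.T@t, R.T@np.array([a,b,1.])
def onplane(c,u,v,z):
    o,d=ray(c,u,v); return o+d*(z-o[2])/d[2]
def proj(c,X):
    p=np.array(c['R'])@np.array(X)+np.array(c['t']); a,b=p[0]/p[2],p[1]/p[2]; s=1+c['k1']*(a*a+b*b)
    return np.array([c['cx']+c['fx']*a*s,c['cy']+c['fy']*b*s])
E
python3 - <<'E'
from h import *
a=snap('scene'); b=snap('side'); w=snap('wrist')
for n,c in zip('abw',(a,b,w)):
    cv2.imwrite(f'pics/raw_{n}.png',c['pixels']); o,d=ray(c,c['cx'],c['cy']); print(n,c['fx'],c['k1'],o.round(3),d.round(2))
print(a['pixels'].shape, bot.current_clock(), bot.current_tool_rot())
E
```

```text
pics
a 499.5259269452248 -0.07892157961569461 [-0.516  0.898  0.731] [ 0.67 -0.62 -0.42]
b 405.26063645146417 -0.11822013640415963 [-0.073 -0.895  0.684] [ 0.49  0.71 -0.51]
w 317.31061445601284 -0.06790083800583036 [0.098 0.572 0.383] [ 0.28 -0.09 -0.96]
(420, 560, 3) 0.15 [ 2.53896207e+00  1.84918478e+00 -2.12681423e-03]
```

View pics/raw_a.png

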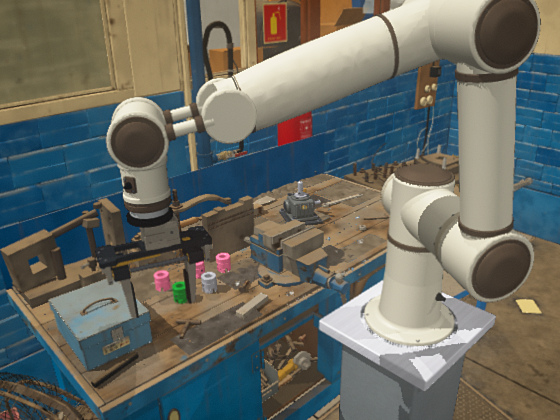

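View pics/raw_b.png

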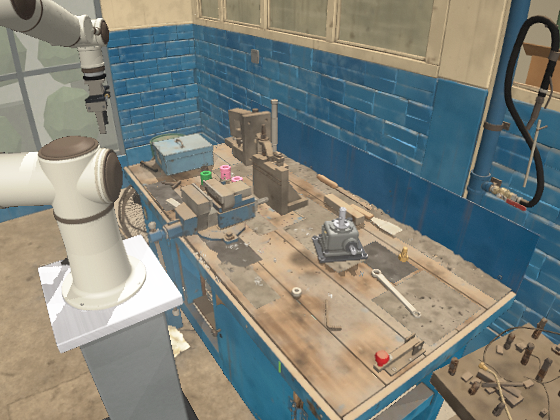

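View pics/raw_w.png

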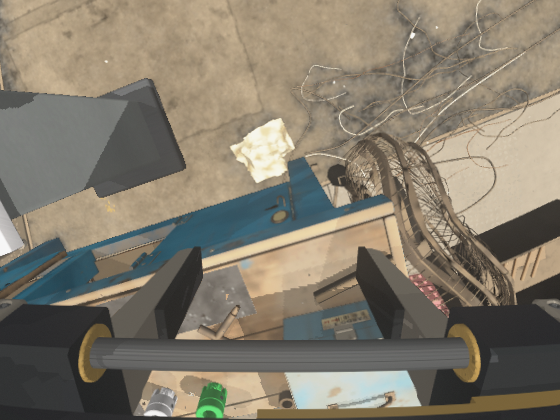

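Sleeve candidates in the scene view are pink (162,280), green (180,291), pink (222,262), something partly hidden at (200,270), and steel (209,282). The wrist view also shows a grey one at (160,400). By the description I choose the steel one at (209,282). The gearbox shaft is at (300,187) in the scene view and (343,213) in the side view. Next is one close crop to check the choice.

Run:
```python
from h import *
a=cv2.imread('pics/raw_a.png');b=cv2.imread('pics/raw_b.png')
r=lambda im,x,y,w,h,s:cv2.resize(im[y:y+h,x:x+w],None,fx=s,fy=s,interpolation=cv2.INTER_CUBIC)
A=r(a,145,245,100,70,4);B=r(a,270,165,80,70,5)[:280,:400];C=r(b,300,195,80,70,5)[:300,:400]
B=cv2.resize(B,(400,280))
top=np.hstack([A,B]);D=r(b,195,160,80,60,5)
bot_=np.hstack([cv2.resize(C,(400,300)),cv2.resize(D,(400,300))])
cv2.imwrite('pics/crop1.png',np.vstack([top,bot_]))
c=bot.read_camera('scene'); print('approx sleeve',onplane(c,209,277,.044)); print('shaft top',onplane(c,300,182,.136))
c=bot.read_camera('side'); print('shaft top',onplane(c,343,209,.136))
```

```text
approx sleeve [0.43666363 0.26989222 0.044     ]
shaft top [ 0.58486101 -0.22315075  0.136     ]
shaft top [ 0.58867551 -0.23480368  0.136     ]
```

View pics/crop1.png

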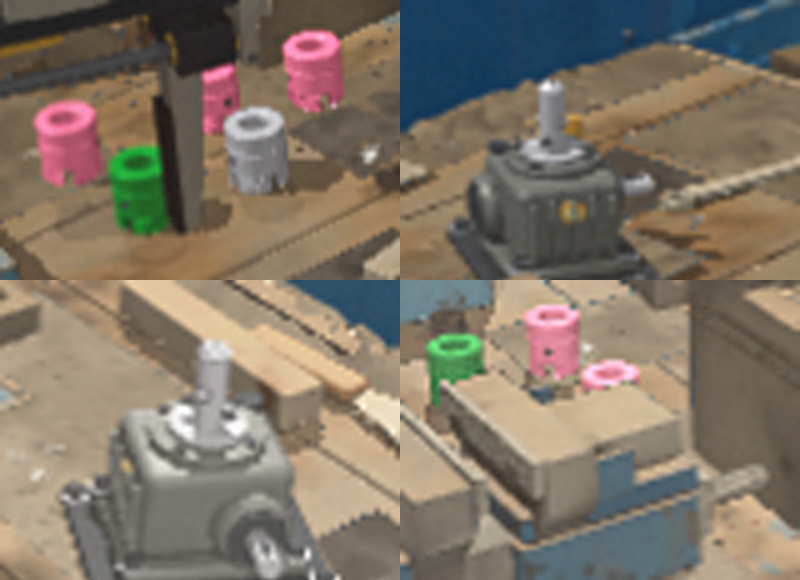

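The crop confirms the bright steel sleeve; the others are green and pink. The gearbox shaft, its pin and its shoulder are also clearly visible. I'll move above the sleeve for a wrist view.

Run:
```python
from h import *
bot.goto([.43,.27,.25],bot.current_tool_rot())
c=snap('wrist','w1.png'); np.savez('w1.npz',**{k:np.array(v) for k,v in c.items()})
print(bot.current_clock(),bot.current_joints(),bot.current_ee_pos())
o,d=ray(c,c['cx'],c['cy']);print(o,d)
print(proj(c,[.4367,.27,.044]), bot.current_contact_force())
```

```text
1.7083 [ 3.24442152e-01 -4.02828274e-02  1.73484131e+00 -2.64369145e-04
  1.44793731e+00 -9.35941488e-01] [0.42946863 0.27085225 0.2498738 ]
[0.35142677 0.29599228 0.41943013] [ 0.27875583 -0.09030916 -0.9561064 ]
[280.35295742 191.60783793] [ 0.06491061  0.04806872 -0.70304663]
```

View pics/w1.png

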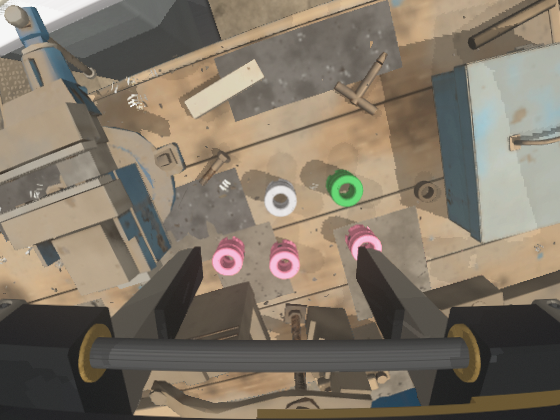

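The steel sleeve is at (281,198). The green one is at (346,188) and the pinks are at (228,258), (284,262) and (365,240). The vice is on the left and the angle plate is at the bottom. A diagonal jaw axis (left-up to right-down) clears all of them.

Run:
```python
from h import *
c=dict(np.load('w1.npz')); p=c['pixels']
roi=p[165:235,250:312]; hsv=cv2.cvtColor(roi,cv2.COLOR_BGR2HSV)
m=((hsv[...,1]<45)&(hsv[...,2]>150)).astype(np.uint8)
n,l,s,ce=cv2.connectedComponentsWithStats(m); i=1+s[1:,4].argmax()
print(s[i],ce[i]+[250,165])
m=(l==i).astype(np.uint8); 
cs,h=cv2.findContours(m,cv2.RETR_CCOMP,cv2.CHAIN_APPROX_NONE)
for k in cs:
    if len(k)>12:
        e=cv2.fitEllipse(k); print(e[0][0]+250,e[0][1]+165,e[1],onplane(c,e[0][0]+250,e[0][1]+165,.044))
for q in [(250,287),(330,300),(300,300)]: print('angle',q,onplane(c,*q,.18).round(3))
for q in [(125,165),(165,265),(105,180)]: print('vice',q,onplane(c,*q,.10).round(3),onplane(c,*q,.2).round(3))
for q in [(346,183),(228,256),(284,260),(365,236)]: print('nb',onplane(c,*q,.044).round(3))
for r in m: print(''.join('.#'[x] for x in r))
```

```text
[ 14  16  33  36 664] [280.25150602 200.15662651]
280.43692207336426 199.84906768798828 (30.664878845214844, 34.41069793701172) [0.44658584 0.26695249 0.044     ]
280.1554431915283 200.74892807006836 (15.533915519714355, 16.15549659729004) [0.4475659  0.26627806 0.044     ]
angle (250, 287) [0.478 0.229 0.18 ]
angle (330, 300) [0.511 0.291 0.18 ]
angle (300, 300) [0.503 0.266 0.18 ]
vice (125, 165) [0.348 0.131 0.1  ] [0.349 0.183 0.2  ]
vice (165, 265) [0.465 0.125 0.1  ] [0.429 0.178 0.2  ]
vice (105, 180) [0.356 0.103 0.1  ] [0.354 0.164 0.2  ]
nb [0.451 0.349 0.044]
nb [0.498 0.179 0.044]
nb [0.525 0.247 0.044]
nb [0.525 0.355 0.044]
..............................................................
..............................................................
..............................................................
..............................................................
..............................................................
..............................................................
..............................................................
.............
[... 3255 characters left out ...]
.......
..............................................................
..............................................................
..............................................................
..............................................................
..............................................................
..............................................................
..............................................................
..............................................................
..............................................................
..............................................................
..............................................................
```

Run:
```python
from h import *
bot.goto([.447-.05,.266+.04,.27],bot.current_tool_rot())
c=snap('wrist','w2.png'); np.savez('w2.npz',**{k:np.array(v) for k,v in c.items()})
a=cv2.imread('pics/w1.png')[60:360,0:400];b=c['pixels'][60:360,0:400]
b2=cv2.imread('pics/raw_b.png')[140:240,140:310]; 
cv2.imwrite('pics/cmp.png',np.vstack([np.hstack([a,b]),np.hstack([cv2.resize(b2,(510,300),interpolation=cv2.INTER_CUBIC),np.zeros((300,290,3),np.uint8)])]))
```

```text
(no output)
```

View pics/cmp.png

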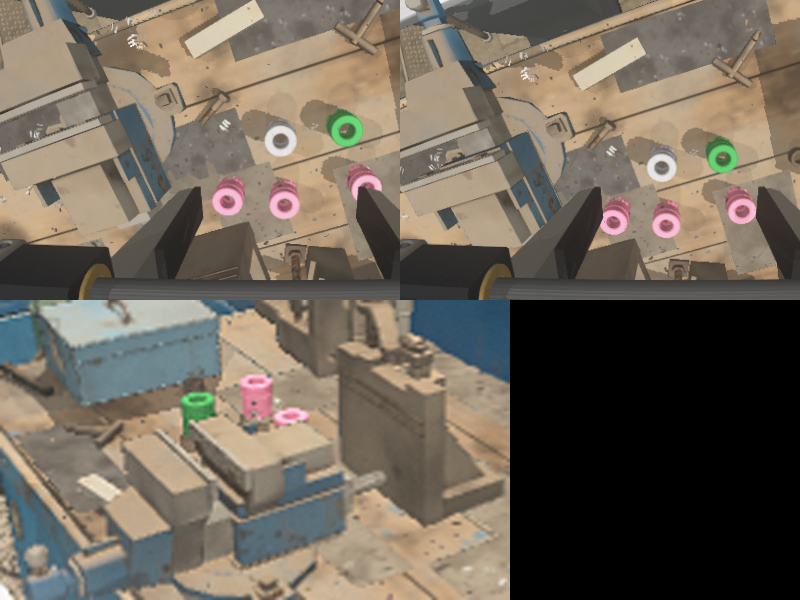

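Run:
```python
from h import *
A=dict(np.load('w1.npz'));B=dict(np.load('w2.npz'))
for p,q in [((85,100),(70,122)),((102,145),(87,168)),((122,172),(108,190)),((247,282),(232,300)),((163,268),(152,280)),((281,200),(261,225))]:
    o,d=ray(A,*p);o2,d2=ray(B,*q)
    s=np.linalg.lstsq(np.c_[d,-d2],o2-o,rcond=None)[0]
    print(p,((o+s[0]*d+o2+s[1]*d2)/2).round(3),np.linalg.norm(o+s[0]*d-o2-s[1]*d2).round(4))
p=B['pixels']; 
hsv=cv2.cvtColor(p,cv2.COLOR_BGR2HSV); m=((hsv[...,1]<45)&(hsv[...,2]>150)).astype(np.uint8)[205:250,240:285]
n,l,s,ce=cv2.connectedComponentsWithStats(m); i=1+s[1:,4].argmax();print(s[i],onplane(B,*(ce[i]+[240,205]),.044))
```

```text
(85, 100) [ 0.234  0.03  -0.051] 0.0177
(102, 145) [0.307 0.057 0.003] 0.0147
(122, 172) [ 0.349  0.039 -0.051] 0.0149
(247, 282) [0.547 0.186 0.031] 0.0001
(163, 268) [ 0.529  0.02  -0.08 ] 0.0087
(281, 200) [0.449 0.266 0.031] 0.0025
[  6   9  31  28 552] [0.4471912  0.26641974 0.044     ]
```

```bash
cat >> h.py <<'E'
from scipy.spatial.transform import Rotation as Ro
def down(psi): # tool z down, tool x at heading psi (deg)
    return Ro.from_matrix(np.array([[np.cos(p:=np.radians(psi)),np.sin(p),0],[np.sin(p),-np.cos(p),0],[0,0,-1]]).reshape(3,3)).as_rotvec()
E
python3 - <<'E'
from h import *
x,y=.4472,.2664
print(down(72.1),bot.current_tool_rot())
bot.goto([x,y,.15],down(50)); bot.set_gripper(.74,45)
f0=np.array(bot.current_contact_force()); print(f0,bot.current_ee_pos(),bot.current_clock())
for z in (.12,.08,.05,.03,.017):
    bot.line_to([x,y,z],max_speed=.08); f=np.array(bot.current_contact_force())-f0; print(z,f.round(2))
    if np.linalg.norm(f)>6: break
else:
    bot.set_gripper(0,45); print(bot.current_opening(),np.array(bot.current_contact_force())-f0,bot.current_ee_pos())
snap('wrist','w3.png');print(bot.current_clock())
E
```

```text
[2.53998943 1.84879909 0.        ] [ 2.53577973e+00  1.85383201e+00 -1.45680199e-03]
[0.48159224 0.43950825 0.25286025] [0.44722749 0.26658142 0.15030697] 3.2083
0.12 [-0.28 -1.65 -0.23]
0.08 [-1.22 -0.7  -0.52]
0.05 [ 0.7  -0.21  0.48]
0.03 [-0.37 -0.46 -0.13]
0.017 [-0.56 -0.1  -0.24]
0.41954583674088264 [-0.22881745 -0.47748354  2.50744525] [0.44736018 0.26643424 0.01725901]
6.2167
```

Run:
```python
from h import *
p=bot.current_ee_pos(); R=down(50)
bot.line_to([p[0],p[1],.30],max_speed=.2); print(np.array(bot.current_contact_force()).round(2),bot.current_opening())
bot.goto([.65,-.285,.30],R); print(bot.current_ee_pos(),bot.current_joints(),bot.current_clock())
bot.line_to([.65,-.285,.18],max_speed=.15); bot.hold(.2)
c=snap('wrist','w4.png'); np.savez('w4.npz',**{k:np.array(v) for k,v in c.items()})
print(np.array(bot.current_contact_force()).round(2),bot.current_opening(),bot.current_clock(),proj(c,[.587,-.23,.136]),proj(c,[.587,-.23,.088]))
```

```text
[ 0.26 -0.43 -2.63] 0.41600192816309167
[ 0.65043234 -0.28362543  0.3003744 ] [-5.81155910e-01  4.80473334e-01  1.03237777e+00  3.69695917e-04
  1.62846065e+00 -1.45547030e+00] 9.8917
[-0.28 -0.16 -2.93] 0.4186651141655387 11.0917 [280.72127844 111.78629704] [280.40635878 112.25899784]
```

View pics/w4.png

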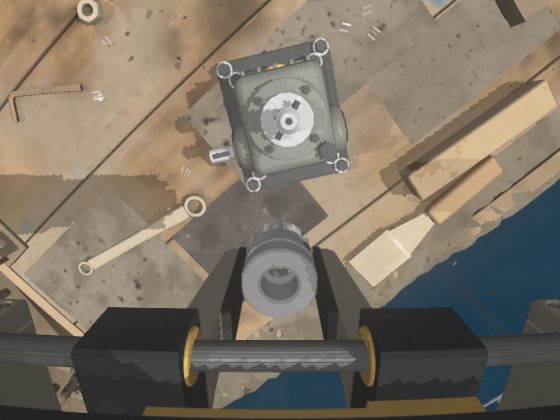

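The gearbox shaft is at about (289,121). The sleeve is held at (280,280), and the notches in its rim near (290,232) can be made out. I'll zoom in on both.

Run:
```python
from h import *
p=cv2.imread('pics/w4.png')
a=cv2.resize(p[88:154,256:322],(400,400),interpolation=cv2.INTER_CUBIC)
b=cv2.resize(p[215:315,232:332],(400,400),interpolation=cv2.INTER_CUBIC)
b=np.clip(b.astype(float)*1.4,0,255).astype(np.uint8)
cv2.imwrite('pics/crop4.png',np.hstack([a,b]))
c=dict(np.load('w4.npz'))
for z in (.136,.110,.09): print(onplane(c,289,121,z))
```

```text
[ 0.59494109 -0.229579    0.136     ]
[ 0.5958387  -0.22929797  0.11      ]
[ 0.59652917 -0.2290818   0.09      ]
```

View pics/crop4.png

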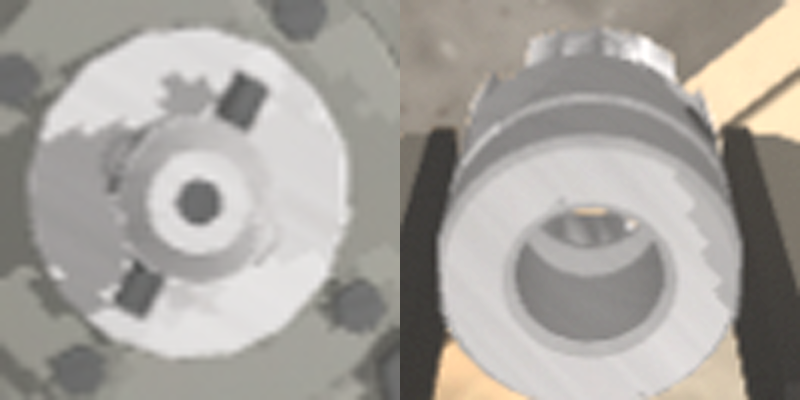

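Run:
```python
from h import *
c=dict(np.load('w4.npz'))
e=[onplane(c,296.1,104.2,.099),onplane(c,278.6,135.5,.099)]
d=e[0]-e[1]; print('pin',np.mean(e,0),np.linalg.norm(d),np.degrees(np.arctan2(d[1],d[0])))
print('tip',onplane(c,288.8,121.3,.136)); print('sleeve top',onplane(c,279.5,283.75,.207),bot.current_ee_pos())
p=c['pixels'][:,:,:].astype(int)
hsv=cv2.cvtColor(c['pixels'],cv2.COLOR_BGR2HSV); m=np.zeros((420,560),np.uint8)
m[88:154,256:322]=((hsv[...,1]<25)&(hsv[...,2]>165))[88:154,256:322]
x,y,w,h=cv2.boundingRect(m); print('bright',x,y,w,h)
a=cv2.imread('pics/raw_a.png')[270:300,198:222]; 
# shaft in fixed cams
s=snap('scene');t=snap('side')
print('scene',proj(s,[.595,-.2295,.136]),'side',proj(t,[.595,-.2295,.136]))
for n,u in ((s,(300,182)),(t,(343,209))): print(onplane(n,*u,.136))
o,d=ray(s,300,182);o2,d2=ray(t,343,209);k=np.linalg.lstsq(np.c_[d,-d2],o2-o,rcond=None)[0];print(o+k[0]*d,o2+k[1]*d2)
```

```text
pin [ 0.59479231 -0.22974581  0.099     ] 0.02681899242940125 110.41255753616714
tip [ 0.59500437 -0.22980077  0.136     ]
sleeve top [ 0.65128038 -0.28499506  0.207     ] [ 0.65043757 -0.28530102  0.18113323]
bright 261 88 61 66
scene [299.16882243 180.7827555 ] side [343.42737718 207.47502059]
[ 0.58486101 -0.22315075  0.136     ]
[ 0.58867551 -0.23480368  0.136     ]
[ 0.59235286 -0.23078382  0.13195098] [ 0.59279013 -0.23069265  0.13258817]
```

Run:
```python
from h import *
R=down(50); x,y=.5945,-.2298
bot.line_to([.65,-.285,.21]); bot.line_to([x,y,.21],R,max_speed=.15); bot.line_to([x,y,.16],max_speed=.1); bot.hold(.3)
f0=np.array(bot.current_contact_force()); print('f0',f0.round(2),np.array(bot.current_ee_pos()).round(4),bot.current_joints()[5])
z=.16
while z>.118:
    z-=.002; bot.line_to([x,y,z],max_speed=.05); f=np.array(bot.current_contact_force())-f0
    print(round(z,4),f.round(1),np.array(bot.current_ee_pos()).round(4))
    if f[2]>6: print('contact'); break
    if np.hypot(f[0],f[1])>3: x+=.0003*np.sign(f[0])*(abs(f[0])>2); y+=.0003*np.sign(f[1])*(abs(f[1])>2)
print(x,y,bot.current_clock())
np.save('f0.npy',f0)
```

```text
f0 [-0.19  1.38 -2.44] [ 0.5949 -0.23    0.1607] -1.4307573187955471
0.158 [ 0.4 -1.7 -0. ] [ 0.5944 -0.2297  0.1578]
0.156 [-0.1 -1.1  0.7] [ 0.5943 -0.2297  0.1557]
0.154 [-0.1 -0.1 -0.4] [ 0.5944 -0.2298  0.1538]
0.152 [-0.5 -1.4  0.5] [ 0.5944 -0.2297  0.1518]
0.15 [-0.5 -1.6 -0.1] [ 0.5944 -0.2297  0.1498]
0.148 [ 0.4 -1.8  0.3] [ 0.5944 -0.2297  0.1478]
0.146 [ 0.8 -1.4 -0.1] [ 0.5944 -0.2297  0.1458]
0.144 [ 0.6 -1.9  0.6] [ 0.5944 -0.2297  0.1438]
0.142 [ 0.  -1.1 -0.3] [ 0.5944 -0.2298  0.1418]
0.14 [-0.2 -1.5 -0.7] [ 0.5944 -0.2297  0.1398]
0.138 [-0.3 -1.4 -0.6] [ 0.5944 -0.2297  0.1378]
0.136 [ 1.1 -1.1 -0.5] [ 0.5944 -0.2297  0.1358]
0.134 [ 0.1 -1.8  1. ] [ 0.5944 -0.2297  0.1338]
0.132 [-0.4 -1.3 -0. ] [ 0.5944 -0.2297  0.1318]
0.13 [ 0.8 -0.5  0.6] [ 0.5944 -0.2298  0.1298]
0.128 [-0.2 -1.3  0.1] [ 0.5945 -0.2297  0.1278]
0.126 [ 1.1 -1.   0.8] [ 0.5945 -0.2297  0.1258]
0.124 [-0.3 -0.8 -0.7] [ 0.5945 -0.2298  0.1238]
0.122 [ 0.4 -0.4  0.5] [ 0.5944 -0.2298  0.1218]
0.12 [-0.  -1.8  0.3] [ 0.5945 -0.2298  0.1198]
0.118 [ 0.3 -1.6  0.6] [ 0.5945 -0.2298  0.1178]
0.5945 -0.2298 18.4167
```

```bash
cat > sweep.py <<'E'
from h import *
x,y=.5945,-.2298; f0=np.load('f0.npy'); psi=50; R=down(psi); z=.1178
F=lambda:np.mean([np.array(bot.current_contact_force())-f0 for _ in range(1)],0)
def down_to(fmax,zmin):
    global z
    while True:
        f=F(); 
        if f[2]>fmax or z<=zmin: return f
        z-=.0004; bot.line_to([x,y,z],R,max_speed=.03)
f=down_to(5,.1135); print('contact',z,f.round(1),np.array(bot.current_ee_pos()).round(4),bot.current_clock())
while z>.1137 and psi>-46 and bot.current_clock()<44:
    psi-=3; R=down(psi); bot.line_to([x,y,z],R,max_speed=.05)
    f=F()
    while f[2]>9: z+=.0002; bot.line_to([x,y,z],R); f=F()
    f=down_to(4,.1135); print(psi,round(z,4),f.round(1),np.round(bot.current_ee_pos()[2],4),round(bot.current_ft_torque()[2],2))
print(bot.current_clock(),bot.current_joints()[5],bot.current_opening())
E
python3 sweep.py
```

```text
contact 0.11540000000000002 [-1.5 -0.8  5.8] [ 0.5946 -0.2299  0.1159] 19.9167
47 0.1154 [-1.5  0.1  6.5] 0.1159 -0.02
44 0.1154 [-2.7 -0.8  8.1] 0.1159 -0.02
41 0.1154 [-3.4 -0.3  7.6] 0.1158 -0.07
38 0.1154 [-3.2 -1.1  7.6] 0.1159 -0.05
35 0.1154 [-3.  -1.7  7.9] 0.1159 0.01
32 0.1154 [-2.1 -1.8  8.1] 0.1159 -0.02
29 0.1154 [-2.8 -1.1  7.3] 0.1159 -0.01
26 0.1154 [-3.4 -1.1  8.7] 0.1159 -0.02
23 0.1154 [-3.2 -1.6  7.4] 0.1159 -0.07
20 0.1154 [-3.6 -1.8  6.8] 0.1159 -0.03
17 0.1154 [-3.7 -1.4  7.9] 0.1159 -0.02
14 0.1154 [-3.1 -1.2  8.2] 0.1159 -0.07
11 0.1154 [-3.9 -1.2  7.4] 0.1158 -0.01
8 0.1154 [-3.5 -0.3  8.2] 0.1158 0.01
5 0.1154 [-3.3 -1.5  7.5] 0.1158 -0.01
2 0.1154 [-3.3 -0.9  7.4] 0.1158 -0.03
-1 0.1154 [-2.7 -0.8  7.9] 0.1157 -0.01
-4 0.1154 [-2.6 -2.5  5.4] 0.1155 -0.09
-7 0.1154 [-2.6 -1.7  4.8] 0.1151 -0.05
-10 0.1138 [-4.7 -1.   5.7] 0.114 -0.05
-13 0.1134 [-4.4 -3.5  3.5] 0.1134 0.05
26.4167 -0.3323445108574321 0.4203328914429998
```

```bash
cat > press.py <<'E'
from h import *
x,y=.5943,-.2299; f0=np.load('f0.npy'); R=down(-13.5); z=.1134
F=lambda:np.array(bot.current_contact_force())-f0
bot.line_to([x,y,z],R,max_speed=.03); print(F().round(1),bot.current_ft_torque()[2])
while z>.1035:
    z-=.0004; bot.line_to([x,y,z],R,max_speed=.02); f=F(); e=bot.current_ee_pos()
    print(round(z,4),round(e[2],4),f.round(1),round(bot.current_ft_torque()[2],2))
    if f[2]>22 or (e[2]<.1062 and f[2]>8): break
print(bot.current_clock(),bot.current_opening())
E
python3 press.py
```

```text
[-5.1 -3.7  4.2] 0.009927982032545126
0.113 0.1132 [-4.8 -2.3  5.5] -0.06
0.1126 0.113 [-5.1 -3.4  5.6] -0.03
0.1122 0.1127 [-5.3 -2.8  6.8] -0.03
0.1118 0.1124 [-5.2 -2.5  7.4] 0.01
0.1114 0.112 [-5.9 -3.   6.8] 0.02
0.111 0.1114 [-5.1 -2.3  6.2] -0.04
0.1106 0.111 [-5.  -3.1  5.6] -0.09
0.1102 0.1105 [-4.4 -2.1  5. ] -0.06
0.1098 0.1095 [-3.1 -3.6  1.6] 0.02
0.1094 0.1088 [-1.9 -4.7 -0.3] -0.09
0.109 0.1085 [-1.4 -3.5 -2. ] 0.0
0.1086 0.1081 [-2.5 -4.5 -2.4] -0.03
0.1082 0.1078 [-2.7 -3.5 -3.4] -0.07
0.1078 0.1076 [-3.1 -2.4 -2.7] 0.01
0.1074 0.1074 [-4.  -2.7 -1.2] -0.01
0.107 0.1069 [-3.1 -3.  -2.4] -0.04
0.1066 0.1063 [-2.9 -4.2 -3.6] 0.0
0.1062 0.106 [-3.4 -3.9 -2.8] -0.01
0.1058 0.1058 [-4.  -4.4 -2.4] -0.03
0.1054 0.1055 [-4.3 -4.5 -2.5] -0.02
0.105 0.1053 [-4.8 -3.6 -1.1] -0.05
0.1046 0.1052 [-4.8 -4.1 -0.2] 0.01
0.1042 0.1053 [-5.1 -3.5  3.1] -0.07
0.1038 0.1052 [-7.8 -2.   4.3] 0.04
0.1034 0.1052 [-7.5 -1.7  5. ] -0.04
32.9167 0.41877890781842697
```

Run:
```python
from h import *
R=down(-13.5); x,y=.5943,-.2299
bot.line_to([x,y,.1046],R,max_speed=.02); bot.set_gripper(.75); bot.hold(.3)
bot.line_to([x,y,.20],R,max_speed=.1)
off=.082*np.array([np.cos(np.radians(76.5)),np.sin(np.radians(76.5))])
bot.line_to([x-off[0]*.5,y-off[1]*.5,.25],R,max_speed=.15); bot.hold(.3)
print(bot.current_clock(),np.array(bot.current_contact_force()).round(1))
c=snap('wrist');s=snap('scene');t=snap('side')
q=[]
for k,(im,n) in enumerate(((s,28),(t,28),(c,60))):
    u,v=map(int,proj(im,[.595,-.2297,.11])); cr=im['pixels'][max(v-n,0):v+n,max(u-n,0):u+n]; q.append(cv2.resize(cr,(266,266),interpolation=cv2.INTER_CUBIC))
    print(u,v,proj(im,[.595,-.2297,.132]),proj(im,[.595,-.2297,.088]))
cv2.imwrite('pics/fin.png',np.hstack(q))
```

```text
36.0583 [ 0.3 -0.3 -0. ]
299 187 [299.21533575 181.87748694] [299.2685605 193.9478863]
342 215 [343.34634855 208.79457064] [341.9225032  222.64340679]
278 160 [278.93076613 163.93903811] [278.99105494 157.67816905]
```

View pics/fin.png

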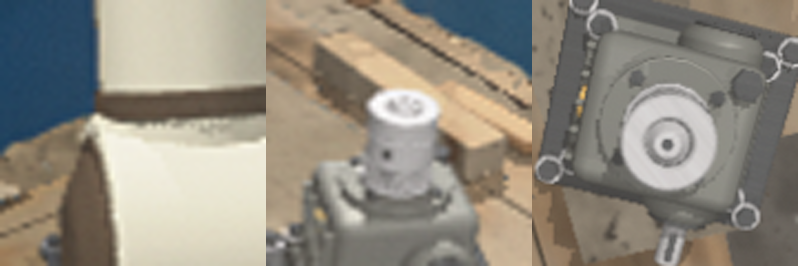

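The sleeve stands upright on the shoulder, released. In the side view its top is near (343,208), where the seated height predicts (343.3,208.8). The shaft end shows about 4 mm down inside the bore.

Run:
```python
from h import *
bot.job_done(); print(bot.current_clock())
```

```text
the job is handed in; nothing more can be done
the job is handed in; nothing more can be done
```

The bright steel sleeve is fitted on the gearbox's output shaft, home on the shoulder and let go. I handed the job in just after 36 s on the robot's clock, against the 58 s limit.

- **Fitting:** I carried the sleeve over the vice and angle plate and slid it onto the shaft without contact. It landed on the pin at about 6 N. I then turned it about 63° with at most about 9 N of push until the slots dropped over the pin.
- **Pressing home:** The balls gave way at about 7 N and then drew the sleeve down with 2 to 4 N. It stopped solid at a tool height of 0.1052 m, where 0.1053 m was expected for seated.
- **Last checks:** After release the tool force was about zero. The side and wrist views show the sleeve upright, with its top where a seated sleeve should appear.
- **Checks that failed or disagreed:**
  - The arm hid the gearbox in the last scene picture, so that view confirmed nothing.
  - The balls gave way slightly below the stated 8 to 15 N.
  - Side forces of up to about 8 N remained during the press.
  - My two-view heights for the vice and angle plate were unreliable, so I watched the force on the way down to the sleeve instead and felt no contact.

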